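Set out the sampling bottles by size beside the litre bottle

TASK

Set the four empty loose glass bottles out in the sampling tray, one on the middle of each round rubber mat, so that the row falls in size from the connected litre bottle at the one end: the largest loose bottle on the mat next to the litre bottle, then the next smaller, down to the smallest at the far end. It is glassware: keep the bottles upright, set them down rather than drop them, and do not knock glass against glass.

Things in the scene. Friction and masses are not known exactly. Their poses are not given: they have to be found in the camera images.
- bottle_500: The largest (500 ml) capped glass laboratory bottle, loose and standing upright on the table: empty, clear glass, body 86 mm in diameter, 181 mm tall in all, with a black ribbed screw cap 54 mm in diameter and 26 mm tall on top (it does not turn; hold the bottle by it); about 340 g. Origin at the centre of its underside, z up along its axis; round, so its yaw does not matter.
- bottle_250: The second largest (250 ml) capped glass laboratory bottle, loose and standing upright on the table: empty, clear glass, body 70 mm in diameter, 143 mm tall in all, with a black ribbed screw cap 54 mm in diameter and 26 mm tall on top (it does not turn; hold the bottle by it); about 210 g. Origin at the centre of its underside, z up along its axis; round, so its yaw does not matter.
- bottle_100: The third largest (100 ml) capped glass laboratory bottle, loose and standing upright on the table: empty, clear glass, body 56 mm in diameter, 105 mm tall in all, with a black ribbed screw cap 54 mm in diameter and 26 mm tall on top (it does not turn; hold the bottle by it); about 130 g. Origin at the centre of its underside, z up along its axis; round, so its yaw does not matter.
- bottle_50: The smallest (50 ml) capped glass laboratory bottle, loose and standing upright on the table: empty, clear glass, body 46 mm in diameter, 91 mm tall in all, with a black ribbed screw cap 40 mm in diameter and 26 mm tall on top (it does not turn; hold the bottle by it); about 80 g. Origin at the centre of its underside, z up along its axis; round, so its yaw does not matter.
- mat_a: One of the four identical round black rubber mats in the tray's row, 100 mm in diameter, 3 mm thick, fixed; origin at the centre of its underside, its top 3 mm higher (about 9 mm above the table). The mats are 115 mm apart; which of the four names is at which place in the row changes.
- mat_b: One of the four identical round black rubber mats in the tray's row, 100 mm in diameter, 3 mm thick, fixed; origin at the centre of its underside, its top 3 mm higher (about 9 mm above the table). The mats are 115 mm apart; which of the four names is at which place in the row changes.
- mat_c: One of the four identical round black rubber mats in the tray's row, 100 mm in diameter, 3 mm thick, fixed; origin at the centre of its underside, its top 3 mm higher (about 9 mm above the table). The mats are 115 mm apart; which of the four names is at which place in the row changes.
- mat_d: One of the four identical round black rubber mats in the tray's row, 100 mm in diameter, 3 mm thick, fixed; origin at the centre of its underside, its top 3 mm higher (about 9 mm above the table). The mats are 115 mm apart; which of the four names is at which place in the row changes.
- litre_bottle: The connected one-litre bottle, the tallest and widest of the kind, fixed, standing in the tray at one end of the row (either end), in line with the mats, 139.5 mm from the middle of the nearest mat: 101 mm in diameter, 230 mm tall, with a tube and an orange hose clamp on its cap up to 300 mm. Origin at the centre of its underside.
- tray: White fixed spill tray, 760 mm long along its y, floor 6 mm thick, rim 14 mm high (68 mm from the row on the robot's side). Origin at table height under the row's middle; mats on its y axis at +-57.5 and +-172.5 mm. Along its +x side, 122 mm from the row, a suction pipe with orange valve handles, 80 mm tall; a vacuum gauge block 95 mm tall at the end without the litre bottle.
Not all that is in view belongs to the job. What is shaped like the bottle_100 but turquoise is not meant.

How it is judged:
By the outcome, as a careful person would: the job done as asked, in the order asked, and still so for the second after the job is handed in, with the robot touching nothing.
It also fails if it takes over 120 s, if anything falls off the work surface, if the arm or the gripper's body presses on something with over 40 N, if the wrist force passes 120 N, or if a joint passes its speed limit or range.

ROBOT

A 6-joint arm with a two-finger parallel gripper is mounted at the origin on the work surface. World frame = base frame: x ahead of the robot, y to its left, z up, the work surface at z = 0. Lengths are in m, angles in rad, forces in N, time in s.
With the tool pointing down it reaches from about 0.325 to 0.875 m from the base axis. Payload 4.4 kg.
Tool frame: the origin (TCP) lies between the finger pads; the fingertips stand 14 mm ahead of it and the grasp point (between the pads) lies 5 mm behind it; z points along the fingers, y is the line along which they close (so a half turn about z gives the same grasp; the last joint's range is limited). The gripper opens to 85 mm and grips with 20 to 120 N. Pads are 22 mm wide; open, the fingers measure 114 mm over their backs; the gripper's body (76 mm by 85 mm) begins 54 mm behind the grasp point. The pads swing forward as they close: fully open they stand 13 mm farther back than shut.
Start: joints at [1.052, 0.207, 1.542, -0, 1.393, -0.15], TCP at [0.207, 0.537, 0.245] pointing down, gripper open.
Joint ranges: [-2.73, 2.73], [-0.86, 2.22], [0.23, 2.46], [-1.11, 4.25], [0.08, 2.63], [-2.82, 2.82]. Speed limits (rad/s): [2.79, 2.79, 3.14, 3.14, 3.14, 3.14].

INTERFACE

Orientations are given as a rotation vector (axis times angle).
In Python, from rig import r gives the robot as it stands. The module is installed in compiled form; this text tells all that it offers.
- The arm moves only by the tool arm_command, never from a script. Its argument "rows" is a list that holds one entry, the list of rows, each a list of 6 numbers: the shift along the tool's x, y, z in cm, then the turn, a rotation vector about the tool's x, y, z in rad. A call has 1 to 10 rows; each row is the pose to reach, as a shift and turn from the pose commanded when the call began, along the tool's axes at that moment; what a row does not reach only later rows make up. A row lasts 1/8 s, in which the tool goes at most 62.5 mm and 10.7 degrees, less where a joint would pass 70% of its speed; a pose out of reach is approached as far as the arm can. A call with a gripper value outside its range is refused whole. "grip" is the finger opening in cm, from 0 to 8.54, set as the call begins (left out, the last holds). The fingers move at their own pace and stop on an object; the grip force is fixed at half the most. Time passes only in rows, so rows that repeat a pose let the fingers close. It gives the time, the measured TCP pose, the force, the opening and the grip force at its end, in the units of the state.
- r.sense(): the state, without advancing time (a new reading comes with each control period).
- r.snapshot(name): name is "side" or "top"; returns (picture, depth): 384x512x3 uint8, red, green, blue; 384x512 float32, m along the optical axis (not along the pixel's ray), 0 where there is no reading.
- r.calibration(name): a dict with "intrinsics" (3x3 intrinsics, pixels), "R" (3x3) and "t" (3): a world point X has camera coordinates R X + t. Camera axes: x right, y down, z forward; pixel columns grow to the right and rows downward; lengths in m; the calibration is good to about 2 mm. A picture is of the moment at which its call begins. calibration takes no time and is no camera call.
- r.close_job(): hands the job in; it is judged then, once.
The state is a dict: "t": time; "q": joint angles; "joint_velocities": joint speeds; "effort": joint torques, N m; "eef_pos": TCP position; "tool_rot": TCP orientation; "contact_force": force on the tool from outside, world axes, zero at the start; "moment": the same for the moment, N m; "gripper_width": opening from 0.0 (shut) to 1.0 (fully open); "grip_force": force on a finger pad.
Only numpy, scipy, OpenCV 4.12 (cv2) and the standard library are available. Lean on these libraries where they do the work, as an engineer would, in place of code of your own. Each camera call takes 0.05 s, during which the arm holds its last target. There are 200 camera calls.

## Working session

There is one attempt and no reset: what is moved stays moved. The work goes in short steps, Python scripts to look and compute and a tool call to move; the robot and the scene stay as the last step left them, time stands still between calls to the robot, and variables do not carry over. Pictures are saved under pics/ and viewed, at most 14 in all, crops included, and the job is handed in when it is done.

Besides the shell and the picture viewer there is one more tool, called after "Request:" as name(argument=value, ...), one argument or row to a line, values as JSON. arm_command: Moves the arm, as the interface text tells. Its arguments: {"type":"object","properties":{"rows":{"type":"array","items":{"type":"array","items":{"type":"array","items":{"type":"number"}}}},"grip":{"type":"number"}},"required":["rows"]}

```bash
mkdir -p pics
python3 - <<'E'
from rig import r
import cv2,numpy as np
s=r.sense();print(s)
for n in("side","top"):
    p,d=r.snapshot(n);cv2.imwrite(f"pics/{n}0.png",p[...,::-1]);np.save(f"{n}d0.npy",d)
    c=r.calibration(n);print(n,c,-c["R"].T@c["t"])
E
```

```text
{'t': 0.0, 'q': array([ 1.05248444e+00,  2.07435493e-01,  1.54297784e+00, -4.01715864e-06,
        1.39351560e+00, -1.50516346e-01]), 'joint_velocities': array([-4.47559559e-05, -2.51162580e-03, -4.77266342e-04,  1.54798382e-03,
       -1.09534600e-03,  1.73070674e-03]), 'effort': array([ 1.20331399e-03, -3.83027637e+01, -2.91603237e+01, -1.50546975e-04,
        1.01443118e-02, -2.55261386e-05]), 'eef_pos': array([0.2063961 , 0.53588701, 0.24410561]), 'tool_rot': array([-0.57434007, -3.08786851,  0.00346773]), 'contact_force': array([ 0.81169022,  0.56771414, -0.52306472]), 'moment': array([-0.0258656 , -0.00453519,  0.01471209]), 'grip_force': 0.0, 'gripper_width': 0.997636329480427}
side {'intrinsics': array([[383.36648695,   0.        , 261.07780609],
       [  0.        , 383.36648695, 187.14851007],
       [  0.        ,   0.        ,   1.        ]]), 'R': array([[ 0.98877467, -0.14911724, -0.0094184 ],
       [-0.10952941, -0.68051316, -0.72450338],
       [ 0.1016266 ,  0.71740218, -0.6892069 ]]), 't': array([-0.45888037,  0.10870066,  0.98458403])} [ 0.36557527 -0.70079748  0.75301418]
top {'intrinsics': array([[359.72790791,   0.        , 253.32855699],
       [  0.        , 359.72790791, 190.53816482],
       [  0.        ,   0.        ,   1.        ]]), 'R': array([[ 0.00691419, -0.99997247,  0.00269293],
       [-0.98777503, -0.0072492 , -0.15571749],
       [ 0.15573272, -0.00158335, -0.98779796]]), 't': array([0.04482136, 0.48041264, 0.94745063])} [0.32668064 0.04980288 1.01057775]
```

View pics/top0.png

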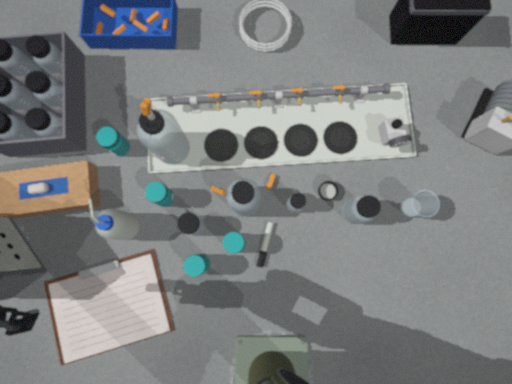

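View pics/side0.png

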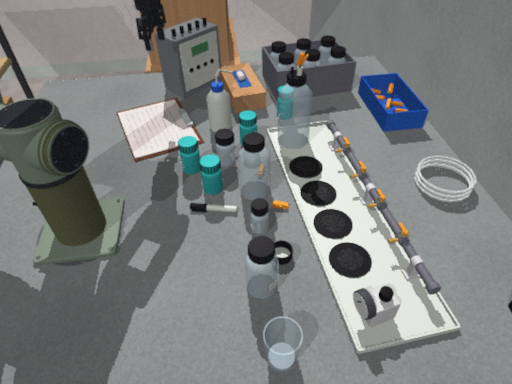

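The top view shows four black caps at (243,190), (188,222), (297,201) and (368,206). The mats are at (221,145), (261,143), (301,140) and (340,137), and the litre bottle is at the left end (150,122). In the side view, the same caps are at (254,143) on a tall bottle, (224,137), (259,207) on the smallest, and (263,250).

The lookalikes are the turquoise caps at (159,194), (233,242), (195,265) and (112,141) in the top view, the crate bottles at upper left, and the ring at (328,190). The wanted bottles are the four black-capped ones standing free on the table.

```bash
cat > h.py <<'E'
from rig import r
import cv2,numpy as np
def world(n,d):
    c=r.calibration(n);K=c["intrinsics"];v,u=np.mgrid[:384,:512]
    P=np.stack([(u-K[0,2])/K[0,0]*d,(v-K[1,2])/K[1,1]*d,d],-1)
    return (P-c["t"])@c["R"]
def cast(n,u,v,z):
    c=r.calibration(n);K=c["intrinsics"];o=-c["R"].T@c["t"]
    w=c["R"].T@np.linalg.solve(K,[u,v,1.]);return o+w*(z-o[2])/w[2]
def near(p,n,u,v,rad=22,thr=60):
    # dark blob nearest pixel
    m=((p.max(2)<thr)*255).astype(np.uint8)
    k,l,st,ce=cv2.connectedComponentsWithStats(m)
    w=[i for i in range(1,k) if st[i,4]>40]
    i=min(w,key=lambda i:np.hypot(*(ce[i]-[u,v])));return l==i,st[i],ce[i]
E
python3 - <<'E'
from h import *
np.set_printoptions(precision=4,suppress=True)
P={n:cv2.imread(f"pics/{n}0.png") for n in("top","side")}
D={n:np.load(f"{n}d0.npy") for n in P}
for n,pts in dict(top=[(221,145),(261,143),(301,140),(340,137)],side=[(306,167),(318,193),(333,223),(350,260)]).items():
    for u,v in pts:
        m,st,ce=near(P[n],n,u,v);print("mat",n,st,ce,cast(n,*ce,.009))
for n,pts in dict(top=[(243,190),(188,222),(297,201),(368,206)],side=[(254,143),(224,135),(259,207),(263,248)]).items():
    W=world(n,D[n])
    for u,v in pts:
        m,st,ce=near(P[n],n,u,v);w=W[m&(D[n]>0)];zt=np.percentile(w[:,2],90)
        mm=m&(D[n]>0)&(abs(W[...,2]-zt)<.006);q=W[mm][:,:2].astype(np.float32)
        print("cap",n,st,ce,"zt",zt,"N",len(q),"circle",cv2.minEnclosingCircle(q) if len(q) else 0, q.mean(0))
big=cv2.resize(P["top"][110:300,80:440],None,fx=2.2,fy=2.2,interpolation=cv2.INTER_CUBIC);cv2.imwrite("pics/crop.png",big)
E
```

```text
mat top [206 131  31  30 651] [220.5038 145.5284] [0.6149 0.1435 0.009 ]
mat top [245 137  31  20 286] [258.5734 147.6119] [0.6095 0.034  0.009 ]
mat top [245 137  31  20 286] [258.5734 147.6119] [0.6095 0.034  0.009 ]
mat top [334 123  22  29 107] [347.7477 139.0467] [ 0.637  -0.2232  0.009 ]
mat side [290 156  32  22 526] [305.2928 166.5703] [0.6186 0.1407 0.009 ]
mat side [301 181  35  24 627] [317.555  192.7974] [0.6262 0.0264 0.009 ]
mat side [314 210  38  28 788] [332.6307 223.6015] [ 0.6356 -0.089   0.009 ]
mat side [ 330  243   41   34 1065] [349.9174 259.646 ] [ 0.644  -0.2031  0.009 ]
cap top [233 182  20  21 298] [242.6913 192.    ] zt 0.18260201277283694 N 296 circle ((0.4536098837852478, 0.07303301990032196), 0.024205081164836884) [0.4538 0.0732]
cap top [179 214  20  19 265] [188.7849 222.7358] zt 0.10650846144079379 N 259 circle ((0.3857523202896118, 0.21150605380535126), 0.02508581057190895) [0.3864 0.2102]
cap top [291 194  14  14 126] [297.6587 200.1508] zt 0.09306823481797395 N 122 circle ((0.44772869348526, -0.06633426994085312), 0.018166806548833847) [ 0.4475 -0.
[... 159 characters left out ...]
 [ 0.427  -0.2319]
cap side [243 133  21  19 292] [253.6164 142.5753] zt 0.18071104662508836 N 183 circle ((0.4561830163002014, 0.07215248793363571), 0.027670780196785927) [0.4588 0.0695]
cap side [215 129  19  17 196] [223.9847 137.9082] zt 0.10453598075896138 N 112 circle ((0.3882388770580292, 0.21089202165603638), 0.02756483107805252) [0.3881 0.2071]
cap side [251 200  17  16 159] [259.6918 209.2138] zt 0.09035654140679097 N 87 circle ((0.44934940338134766, -0.06911133974790573), 0.020091840997338295) [ 0.4517 -0.0767]
cap side [248 237  44  28 659] [268.5736 251.6889] zt 0.14291818452856575 N 351 circle ((0.43116438388824463, -0.23564653098583221), 0.027904430404305458) [ 0.4332 -0.2409]
```

View pics/crop.png

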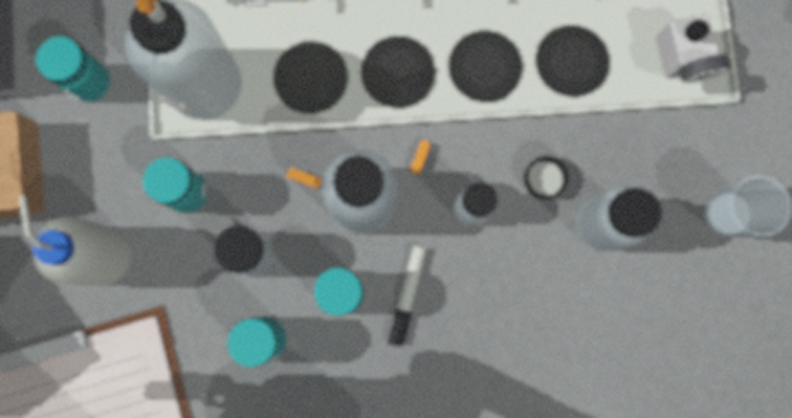

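The crop confirms the four black-capped, clear bottles. Their measured tops of 0.182, 0.145, 0.106 and 0.092 m match the 500, 250, 100 and 50 ml heights. The litre bottle is at the +y end.

```bash
cat > g.py <<'E'
import sys
from rig import r
import numpy as np
from scipy.spatial.transform import Rotation as Ro
def go(pts,yaw=.074):
    s=r.sense();R=Ro.from_rotvec(s["tool_rot"])
    y=np.array([np.cos(yaw),np.sin(yaw),0]);z=np.array([0,0,-1.])
    T=Ro.from_matrix(np.stack([np.cross(y,z),y,z],1))
    print("turn",(R.inv()*T).as_rotvec().round(4),"pos",s["eef_pos"].round(4),"F",s["contact_force"].round(1),s["gripper_width"],s["t"])
    for p in pts: print(p,(R.inv().apply(np.array(p)-s["eef_pos"])*100).round(2))
if __name__=="__main__": go(eval(sys.argv[1]))
E
python3 g.py "[(.207,.537,.33),(.455,.0726,.33),(.455,.0726,.25)]"
```

```text
turn [-2.000e-03  9.000e-04  1.129e+00] pos [0.2064 0.536  0.2442] F [-0.7 -0.9 -1.3] 0.9979978982431936 0.1
(0.207, 0.537, 0.33) [-0.01  0.1  -8.58]
(0.455, 0.0726, 0.33) [-39.85 -34.32  -8.52]
(0.455, 0.0726, 0.25) [-39.86 -34.3   -0.52]
```

Request:
arm_command(
  rows=[
    [[0,0,-5,0,0,0],[0,0,-8.5,0,0,0.1],[-5,-4.3,-8.5,0,0,0.25],[-10,-8.6,-8.5,0,0,0.4],[-15,-12.9,-8.5,0,0,0.55],[-20,-17.2,-8.5,0,0,0.7],[-25,-21.5,-8.5,0,0,0.85],[-30,-25.8,-8.5,0,0,1.0],[-35,-30.1,-8.5,0,0,1.129],[-39.85,-34.3,-8.5,0,0,1.129]],
  ],
  grip=7.0,
)

```text
t: 1.35
eef_pos: [0.4435, 0.0941, 0.33]
tool_rot: [-2.139, -2.301, -0.0]
contact_force: [-0.0, -0.1, 0.4]
gripper_width: 0.822
grip_force: 0.0
```

```bash
python3 g.py "[(.455,.0726,.25),(.455,.0726,.165)]"
```

```text
turn [ 0.     -0.0003 -0.0008] pos [0.4435 0.0941 0.33  ] F [-0.  -0.1  0.4] 0.8217574316190451 1.35
(0.455, 0.0726, 0.25) [-2.23  0.99  8.  ]
(0.455, 0.0726, 0.165) [-2.23  0.99 16.5 ]
```

Request:
arm_command(
  rows=[
    [[0,0,0,0,0,0],[0,0,2,0,0,0],[0,0,5,0,0,0],[0,0,8,0,0,0],[0,0,8,0,0,0],[0,0,8,0,0,0]],
  ],
)

```text
t: 2.1
eef_pos: [0.4434, 0.0967, 0.2513]
tool_rot: [2.136, 2.303, 0.002]
contact_force: [0.3, 0.3, 0.5]
gripper_width: 0.819
grip_force: 0.0
```

```bash
python3 g.py "[(.455,.0726,.25),(.455,.0726,.165)]"
```

```text
turn [ 0.0012 -0.0002  0.0011] pos [0.4434 0.0967 0.2513] F [0.3 0.3 0.5] 0.8193229780639992 2.1
(0.455, 0.0726, 0.25) [-2.49  0.97  0.13]
(0.455, 0.0726, 0.165) [-2.49  0.96  8.63]
```

Request:
arm_command(
  rows=[
    [[-2.49,0.97,0.1,0,0,0],[-2.49,0.97,0.1,0,0,0],[-2.49,0.97,2.5,0,0,0],[-2.49,0.97,5,0,0,0],[-2.49,0.97,7,0,0,0],[-2.49,0.97,8.6,0,0,0],[-2.49,0.97,8.6,0,0,0],[-2.49,0.97,8.6,0,0,0]],
  ],
)

```text
t: 3.1
eef_pos: [0.4554, 0.072, 0.1653]
tool_rot: [2.137, 2.301, 0.002]
contact_force: [-0.0, -0.4, -0.1]
gripper_width: 0.822
grip_force: 0.0
```

Run:
```python
from h import *
p,_=r.snapshot("side");cv2.imwrite("pics/s1.png",cv2.resize(p[80:300,150:400,::-1],None,fx=2.4,fy=2.4))
```

```text
(no output)
```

View pics/s1.png

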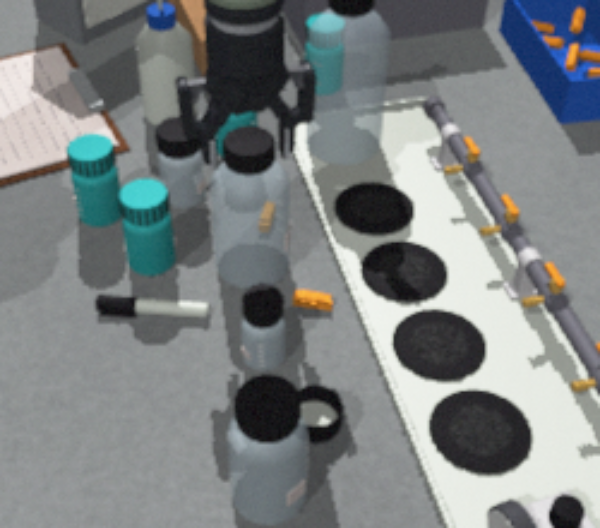

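The fingers straddle the 500's cap at crop (248,148), with the tips at about (208,145) and (287,145). They are centred on it and level with the cap.

Request:
arm_command(
  rows=[
    [[0,0,0,0,0,0],[0,0,0,0,0,0],[0,0,0,0,0,0],[0,0,0,0,0,0],[0,0,0,0,0,0],[0,0,-1,0,0,0],[0,0,-3,0,0,0],[0,0,-5,0,0,0],[0,0,-5,0,0,0]],
  ],
  grip=4.0,
)

```text
t: 4.28
eef_pos: [0.4551, 0.0718, 0.2152]
tool_rot: [2.137, 2.301, 0.002]
contact_force: [0.3, 0.7, -4.3]
gripper_width: 0.615
grip_force: 63.9
```

```bash
python3 g.py "[(.6166,.142,.215),(.6166,.142,.176)]"
python3 - <<'E'
from h import *
p,_=r.snapshot("side");cv2.imwrite("pics/s2.png",cv2.resize(p[80:300,150:400,::-1],None,fx=2.4,fy=2.4))
E
```

```text
turn [0.002  0.0003 0.    ] pos [0.4551 0.0718 0.2152] F [ 0.3  0.7 -4.3] 0.6145264797755406 4.275
(0.6166, 0.142, 0.215) [ 5.81 16.62  0.05]
(0.6166, 0.142, 0.176) [ 5.81 16.61  3.95]
```

View pics/s2.png

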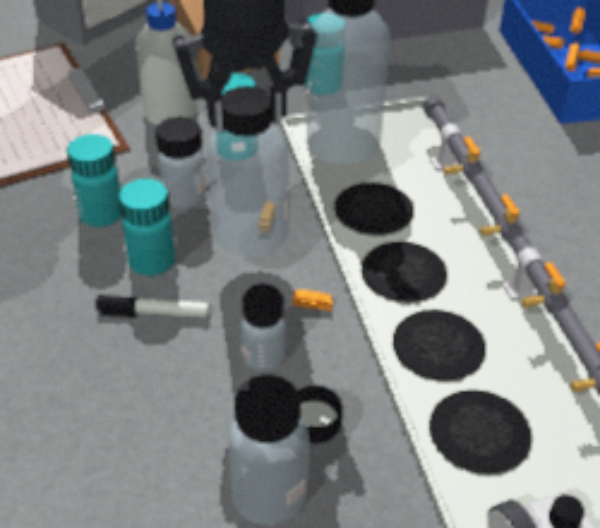

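The bottle is held and lifted, with its cap at crop (247,108) between the fingers and hanging upright.

Request:
arm_command(
  rows=[
    [[0.5,1.5,0,0,0,0],[1.4,4,0,0,0,0],[2.4,7,0,0,0,0],[3.5,10,0,0,0,0],[4.5,13,0,0,0,0],[5.3,15.3,0,0,0,0],[5.8,16.6,0,0,0,0],[5.8,16.6,0,0,0,0],[5.8,16.6,1.5,0,0,0],[5.8,16.6,2.5,0,0,0]],
  ],
)

```text
t: 5.58
eef_pos: [0.6144, 0.1416, 0.1875]
tool_rot: [-2.137, -2.3, 0.003]
contact_force: [-0.2, 0.4, -4.7]
gripper_width: 0.613
grip_force: 64.4
```

```bash
python3 g.py "[(.6166,.142,.1755),(.6166,.142,.174)]"
```

```text
turn [-0.0029  0.0002 -0.0003] pos [0.6144 0.1416 0.1875] F [-0.2  0.4 -4.7] 0.6130490008232913 5.575
(0.6166, 0.142, 0.1755) [0.03 0.23 1.2 ]
(0.6166, 0.142, 0.174) [0.03 0.23 1.35]
```

Request:
arm_command(
  rows=[
    [[0,0.2,0,0,0,0],[0,0.2,0.4,0,0,0],[0,0.2,0.8,0,0,0],[0,0.2,0.9,0,0,0],[0,0.2,1,0,0,0],[0,0.2,1,0,0,0],[0,0.2,1,0,0,0]],
  ],
)

```text
t: 6.45
eef_pos: [0.618, 0.1421, 0.1794]
tool_rot: [2.138, 2.302, 0.0]
contact_force: [-0.5, -0.7, -3.3]
gripper_width: 0.613
grip_force: 64.3
```

Request:
arm_command(
  rows=[
    [[0,-0.1,0.1,0,0,0],[0,-0.1,0.2,0,0,0],[0,-0.1,0.3,0,0,0],[0,-0.1,0.4,0,0,0],[0,-0.1,0.45,0,0,0],[0,-0.1,0.45,0,0,0]],
  ],
)

```text
t: 7.2
eef_pos: [0.6169, 0.142, 0.1748]
tool_rot: [2.138, 2.302, 0.0]
contact_force: [-0.2, -0.6, -2.6]
gripper_width: 0.612
grip_force: 64.3
```

Request:
arm_command(
  rows=[
    [[0,0,0.05,0,0,0],[0,0,0.1,0,0,0],[0,0,0.1,0,0,0]],
  ],
)

```text
t: 7.58
eef_pos: [0.6171, 0.1421, 0.1747]
tool_rot: [2.137, 2.302, 0.001]
contact_force: [-1.7, -0.7, 2.0]
gripper_width: 0.613
grip_force: 64.8
```

Request:
arm_command(
  rows=[
    [[0,0,0,0,0,0],[0,0,0,0,0,0],[0,0,0,0,0,0],[0,0,-1,0,0,0],[0,0,-3,0,0,0],[0,0,-6,0,0,0],[0,0,-8,0,0,0],[0,0,-8,0,0,0]],
  ],
  grip=7.0,
)

```text
t: 8.57
eef_pos: [0.6186, 0.1422, 0.2574]
tool_rot: [2.135, 2.299, 0.007]
contact_force: [0.1, -0.8, -0.2]
gripper_width: 0.816
grip_force: 0.0
```

```bash
python3 g.py "[(.428,-.233,.255),(.428,-.233,.20),(.428,-.233,.127)]"
python3 - <<'E'
from h import *
p,_=r.snapshot("side");cv2.imwrite("pics/s3.png",cv2.resize(p[80:300,150:450,::-1],None,fx=2.4,fy=2.4))
E
```

```text
turn [ 0.0064 -0.0001  0.    ] pos [0.6186 0.1422 0.2574] F [ 0.1 -0.8 -0.2] 0.8157595329210706 8.575
(0.428, -0.233, 0.255) [-36.01 -21.78   0.09]
(0.428, -0.233, 0.2) [-36.01 -21.82   5.59]
(0.428, -0.233, 0.127) [-36.01 -21.86  12.89]
```

View pics/s3.png

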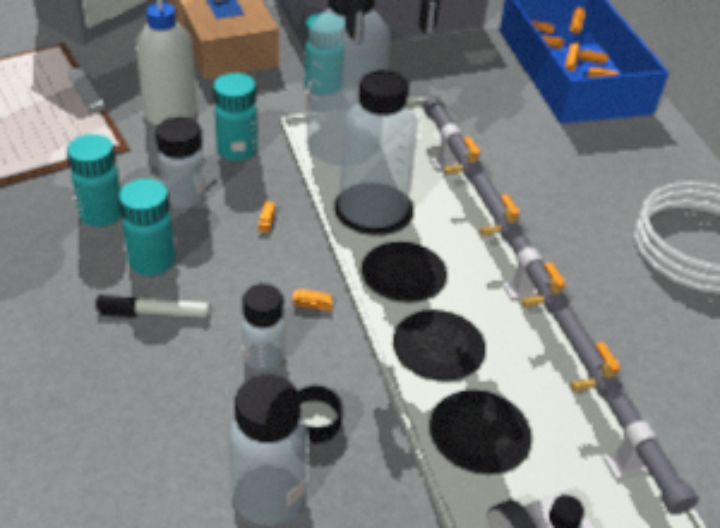

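The 500 stands upright on the mat nearest the litre bottle, at crop (378,150), and looks centred. Next is the 250.

Request:
arm_command(
  rows=[
    [[-4,-2.4,0,0,0,0],[-9,-5.4,0,0,0,0],[-14,-8.5,0,0,0,0],[-19,-11.5,0,0,0,0],[-24,-14.5,0,0,0,0],[-29,-17.5,0,0,0,0],[-33,-20,0,0,0,0],[-36,-21.8,0,0,0,0],[-36,-21.8,2,0,0,0],[-36,-21.8,2,0,0,0]],
  ],
)

```text
t: 9.88
eef_pos: [0.4241, -0.2321, 0.2309]
tool_rot: [-2.135, -2.296, 0.001]
contact_force: [0.6, 0.2, -0.3]
gripper_width: 0.818
grip_force: 0.0
```

```bash
python3 g.py "[(.428,-.233,.2),(.428,-.233,.127)]"
```

```text
turn [-0.0048 -0.0047 -0.0012] pos [ 0.4241 -0.2321  0.2309] F [ 0.6  0.2 -0.3] 0.8181116656178649 9.875
(0.428, -0.233, 0.2) [-0.13  0.4   3.08]
(0.428, -0.233, 0.127) [-0.16  0.43 10.38]
```

Request:
arm_command(
  rows=[
    [[0,0.3,1,0,0,0],[0,0.3,3,0,0,0],[0,0.3,3,0,0,0],[0,0.3,3,0,0,0]],
  ],
)

```text
t: 10.38
eef_pos: [0.4296, -0.2328, 0.2043]
tool_rot: [2.136, 2.302, 0.0]
contact_force: [-0.2, 0.0, 0.5]
gripper_width: 0.823
grip_force: 0.0
```

```bash
python3 g.py "[(.428,-.233,.127)]"
```

```text
turn [0.0005 0.0005 0.0008] pos [ 0.4296 -0.2328  0.2043] F [-0.2  0.   0.5] 0.8233850001469805 10.375
(0.428, -0.233, 0.127) [-0.01 -0.17  7.73]
```

Request:
arm_command(
  rows=[
    [[0,-0.1,1.5,0,0,0],[0,-0.1,4,0,0,0],[0,-0.1,6.5,0,0,0],[0,-0.1,7.7,0,0,0],[0,-0.1,7.7,0,0,0],[0,-0.1,7.7,0,0,0]],
  ],
)

```text
t: 11.12
eef_pos: [0.4288, -0.2335, 0.1277]
tool_rot: [2.137, 2.301, 0.0]
contact_force: [-0.3, -0.1, 0.3]
gripper_width: 0.82
grip_force: 0.0
```

Request:
arm_command(
  rows=[
    [[0,0,0,0,0,0],[0,0,0,0,0,0],[0,0,0,0,0,0],[0,0,0,0,0,0],[0,0,0,0,0,0],[0,0,-1,0,0,0],[0,0,-3,0,0,0],[0,0,-6,0,0,0],[0,0,-6,0,0,0],[0,0,-6,0,0,0]],
  ],
  grip=4.0,
)

```text
t: 12.38
eef_pos: [0.4273, -0.2324, 0.1856]
tool_rot: [-2.136, -2.3, 0.0]
contact_force: [0.1, 1.2, -2.5]
gripper_width: 0.611
grip_force: 63.1
```

```bash
python3 g.py "[(.48,-.1,.187),(.6251,.0274,.187)]"
```

```text
turn [-0.0017 -0.0015 -0.    ] pos [ 0.4273 -0.2324  0.1856] F [ 0.1  1.2 -2.5] 0.6110647335580661 12.375
(0.48, -0.1, 0.187) [12.81  6.24 -0.13]
(0.6251, 0.0274, 0.187) [24.44 21.65 -0.14]
```

Request:
arm_command(
  rows=[
    [[1.5,1.3,0,0,0,0],[4,3.6,0,0,0,0],[7,6.3,0,0,0,0],[10.3,9.2,0,0,0,0],[13.6,12.1,0,0,0,0],[17,15.1,0,0,0,0],[20,17.8,0,0,0,0],[22.7,20.1,0,0,0,0],[24.4,21.6,0,0,0,0],[24.4,21.6,0,0,0,0]],
  ],
)

```text
t: 13.62
eef_pos: [0.6247, 0.0278, 0.1842]
tool_rot: [-2.133, -2.302, 0.004]
contact_force: [-0.1, -0.3, -0.9]
gripper_width: 0.615
grip_force: 63.3
```

Request:
arm_command(
  rows=[
    [[0,0,1,0,0,0],[0,0,2.5,0,0,0],[0,0,3.5,0,0,0],[0,0,3.5,0,0,0],[0,0,3.5,0,0,0],[0,0,3.5,0,0,0]],
  ],
)

```text
t: 14.38
eef_pos: [0.6261, 0.0262, 0.1526]
tool_rot: [2.137, 2.301, 0.002]
contact_force: [0.4, -0.2, -0.9]
gripper_width: 0.613
grip_force: 63.3
```

```bash
python3 g.py "[(.6251,.0274,.1368)]"
```

```text
turn [ 0.0016  0.0003 -0.0001] pos [0.6261 0.0262 0.1526] F [ 0.4 -0.2 -0.9] 0.6128688184178892 14.375
(0.6251, 0.0274, 0.1368) [ 0.12 -0.09  1.58]
```

Request:
arm_command(
  rows=[
    [[0.1,-0.1,0.4,0,0,0],[0.1,-0.1,0.9,0,0,0],[0.1,-0.1,1.2,0,0,0],[0.1,-0.1,1.35,0,0,0],[0.1,-0.1,1.45,0,0,0],[0.1,-0.1,1.5,0,0,0],[0.1,-0.1,1.5,0,0,0]],
  ],
)

```text
t: 15.25
eef_pos: [0.6244, 0.0273, 0.1374]
tool_rot: [-2.138, -2.302, 0.0]
contact_force: [-0.5, 0.2, 2.8]
gripper_width: 0.613
grip_force: 63.7
```

Request:
arm_command(
  rows=[
    [[0,0,0.04,0,0,0],[0,0,0.08,0,0,0],[0,0,0.12,0,0,0],[0,0,0.12,0,0,0]],
  ],
)

```text
t: 15.75
eef_pos: [0.6245, 0.0273, 0.1373]
tool_rot: [2.137, 2.302, 0.0]
contact_force: [-4.2, 0.3, 8.1]
gripper_width: 0.613
grip_force: 64.4
```

Request:
arm_command(
  rows=[
    [[0,0,-0.1,0,0,0],[0,0,-0.1,0,0,0],[0,0,-0.1,0,0,0],[0,0,-1,0,0,0],[0,0,-3,0,0,0],[0,0,-6,0,0,0],[0,0,-8,0,0,0],[0,0,-8,0,0,0],[0,0,-8,0,0,0]],
  ],
  grip=6.8,
)

```text
t: 16.88
eef_pos: [0.6238, 0.0273, 0.2149]
tool_rot: [-2.137, -2.301, 0.001]
contact_force: [0.5, 0.8, -0.3]
gripper_width: 0.796
grip_force: 0.0
```

```bash
python3 g.py "[(.4485,-.0675,.217),(.4485,-.0675,.14),(.4485,-.0675,.075)]"
```

```text
turn [-0.0012 -0.0002  0.    ] pos [0.6238 0.0273 0.2149] F [ 0.5  0.8 -0.3] 0.7958705760253233 16.875
(0.4485, -0.0675, 0.217) [ -8.16 -18.19  -0.19]
(0.4485, -0.0675, 0.14) [ -8.16 -18.18   7.51]
(0.4485, -0.0675, 0.075) [ -8.16 -18.17  14.01]
```

Request:
arm_command(
  rows=[
    [[-1.5,-3.5,0,0,0,0],[-3.5,-8,0,0,0,0],[-5.5,-12.5,0,0,0,0],[-7.5,-16.5,0,0,0,0],[-8.16,-18.2,2,0,0,0],[-8.16,-18.2,5,0,0,0],[-8.16,-18.2,7.5,0,0,0],[-8.16,-18.2,7.5,0,0,0],[-8.16,-18.2,7.5,0,0,0]],
  ],
)

```text
t: 18.0
eef_pos: [0.449, -0.0676, 0.1407]
tool_rot: [-2.137, -2.302, 0.0]
contact_force: [0.4, 0.4, 0.3]
gripper_width: 0.796
grip_force: 0.0
```

```bash
python3 g.py "[(.4485,-.0675,.076)]"
```

```text
turn [-0.0003 -0.0001  0.0001] pos [ 0.449  -0.0676  0.1407] F [0.4 0.4 0.3] 0.7955927505303545 18.0
(0.4485, -0.0675, 0.076) [ 0.01 -0.05  6.47]
```

Request:
arm_command(
  rows=[
    [[0,0,1.5,0,0,0],[0,0,3.5,0,0,0],[0,0,5.3,0,0,0],[0,0,6.4,0,0,0],[0,0,6.4,0,0,0],[0,0,6.4,0,0,0]],
  ],
)

```text
t: 18.75
eef_pos: [0.4496, -0.0678, 0.0771]
tool_rot: [2.137, 2.301, 0.001]
contact_force: [0.5, 0.2, -0.3]
gripper_width: 0.792
grip_force: 0.0
```

Request:
arm_command(
  rows=[
    [[0,0,0,0,0,0],[0,0,0,0,0,0],[0,0,0,0,0,0],[0,0,0,0,0,0],[0,0,0,0,0,0],[0,0,0,0,0,0],[0,0,-1,0,0,0],[0,0,-3,0,0,0],[0,0,-6,0,0,0],[0,0,-6,0,0,0]],
  ],
  grip=2.6,
)

```text
t: 20.0
eef_pos: [0.4507, -0.0682, 0.1388]
tool_rot: [2.134, 2.299, 0.003]
contact_force: [0.3, 0.0, -1.1]
gripper_width: 0.449
grip_force: 60.3
```

```bash
python3 g.py "[(.642,-.2018,.137),(.642,-.2018,.1)]"
```

```text
turn [0.0049 0.0022 0.0001] pos [ 0.4507 -0.0682  0.1388] F [ 0.3  0.  -1.1] 0.4493141809069969 20.0
(0.642, -0.2018, 0.137) [-14.74  18.09   0.3 ]
(0.642, -0.2018, 0.1) [-14.73  18.07   4.  ]
```

Request:
arm_command(
  rows=[
    [[-1,1.3,0,0,0,0],[-3,3.7,0,0,0,0],[-5.5,6.7,0,0,0,0],[-8,9.8,0,0,0,0],[-10.5,12.9,0,0,0,0],[-12.8,15.7,0,0,0,0],[-14.7,18,0,0,0,0],[-14.7,18,0.5,0,0,0],[-14.7,18,2,0,0,0],[-14.7,18,3.3,0,0,0]],
  ],
)

```text
t: 21.25
eef_pos: [0.6376, -0.1998, 0.1009]
tool_rot: [-2.135, -2.3, 0.002]
contact_force: [-0.5, 0.8, -0.8]
gripper_width: 0.45
grip_force: 60.5
```

Request:
arm_command(
  rows=[
    [[0,0,0,0,0,0],[0,0,0.4,0,0,0],[0,0,0.4,0,0,0],[0,0,0.4,0,0,0]],
  ],
)

```text
t: 21.75
eef_pos: [0.6397, -0.201, 0.1003]
tool_rot: [2.137, 2.301, 0.001]
contact_force: [-0.7, -0.0, -0.1]
gripper_width: 0.452
grip_force: 60.5
```

```bash
python3 g.py "[(.642,-.2018,.0862)]"
```

```text
turn [0.001  0.0006 0.0001] pos [ 0.6397 -0.201   0.1003] F [-0.7 -0.  -0.1] 0.4521535696875734 21.75
(0.642, -0.2018, 0.0862) [-0.1   0.23  1.41]
```

Request:
arm_command(
  rows=[
    [[-0.1,0.2,0.4,0,0,0],[-0.1,0.2,0.8,0,0,0],[-0.1,0.2,1.1,0,0,0],[-0.1,0.2,1.25,0,0,0],[-0.1,0.2,1.35,0,0,0],[-0.1,0.2,1.4,0,0,0],[-0.1,0.2,1.4,0,0,0]],
  ],
)

```text
t: 22.62
eef_pos: [0.6413, -0.2017, 0.0866]
tool_rot: [-2.138, -2.302, 0.0]
contact_force: [-2.7, 0.9, 5.4]
gripper_width: 0.451
grip_force: 61.2
```

Request:
arm_command(
  rows=[
    [[0,0,0.04,0,0,0],[0,0,0.08,0,0,0],[0,0,0.08,0,0,0]],
  ],
)

```text
t: 23.0
eef_pos: [0.6413, -0.2017, 0.0866]
tool_rot: [-2.138, -2.302, 0.001]
contact_force: [-4.3, 2.0, 9.2]
gripper_width: 0.448
grip_force: 61.5
```

Request:
arm_command(
  rows=[
    [[0,0,-0.1,0,0,0],[0,0,-0.1,0,0,0],[0,0,-0.1,0,0,0],[0,0,-1,0,0,0],[0,0,-3,0,0,0],[0,0,-7,0,0,0],[0,0,-11,0,0,0],[0,0,-14,0,0,0],[0,0,-14,0,0,0],[0,0,-14,0,0,0]],
  ],
  grip=6.0,
)

```text
t: 24.25
eef_pos: [0.641, -0.2016, 0.2247]
tool_rot: [-2.137, -2.302, 0.0]
contact_force: [0.6, -0.3, 0.5]
gripper_width: 0.699
grip_force: 0.0
```

```bash
python3 g.py "[(.387,.211,.225),(.387,.211,.15),(.387,.211,.09)]"
python3 - <<'E'
from h import *
p,_=r.snapshot("top");cv2.imwrite("pics/t1.png",cv2.resize(p[80:300,80:440,::-1],None,fx=2.2,fy=2.2))
E
```

```text
turn [-0.0003 -0.0002  0.    ] pos [ 0.641  -0.2016  0.2247] F [ 0.6 -0.3  0.5] 0.6991440973186515 24.25
(0.387, 0.211, 0.225) [ 4.302e+01 -2.228e+01 -2.000e-02]
(0.387, 0.211, 0.15) [ 43.02 -22.28   7.48]
(0.387, 0.211, 0.09) [ 43.02 -22.28  13.48]
```

View pics/t1.png

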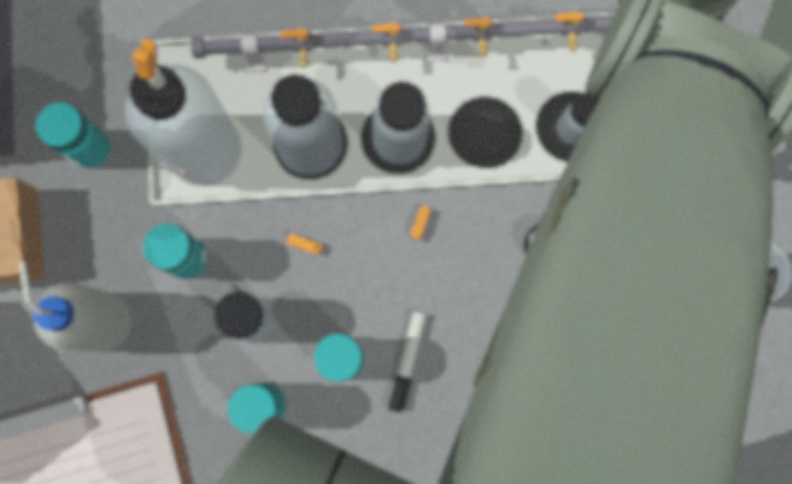

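The 500 and 250 are on mats 1 and 2 at crop (297,120) and (402,125). The 50 is on mat 4 at about (572,115), partly hidden by the arm. The 100 is still at (239,315).

Request:
arm_command(
  rows=[
    [[4,-2.1,0,0,0,0],[9,-4.7,0,0,0,0],[14,-7.2,0,0,0,0],[19,-9.8,0,0,0,0],[24,-12.4,0,0,0,0],[29,-15,0,0,0,0],[34,-17.6,0,0,0,0],[39,-20.2,0,0,0,0],[43,-22.3,0,0,0,0],[43,-22.3,0,0,0,0]],
  ],
  grip=6.8,
)

```text
t: 25.55
eef_pos: [0.3844, 0.2123, 0.2231]
tool_rot: [-2.13, -2.306, 0.005]
contact_force: [0.5, 0.1, 0.7]
gripper_width: 0.796
grip_force: 0.0
```

Request:
arm_command(
  rows=[
    [[0,0,0,0,0,0],[0,0,2,0,0,0],[0,0,5,0,0,0],[0,0,7.5,0,0,0],[0,0,7.5,0,0,0],[0,0,7.5,0,0,0]],
  ],
)

```text
t: 26.3
eef_pos: [0.3882, 0.2101, 0.1504]
tool_rot: [2.139, 2.3, 0.001]
contact_force: [-0.0, -0.2, -0.1]
gripper_width: 0.796
grip_force: 0.0
```

```bash
python3 g.py "[(.387,.211,.09)]"
```

```text
turn [ 0.0009 -0.0001 -0.0016] pos [0.3882 0.2101 0.1504] F [-0.  -0.2 -0.1] 0.7963644883931298 26.3
(0.387, 0.211, 0.09) [ 0.1  -0.12  6.04]
```

Request:
arm_command(
  rows=[
    [[0.1,-0.1,1.5,0,0,0],[0.1,-0.1,3.5,0,0,0],[0.1,-0.1,5,0,0,0],[0.1,-0.1,6,0,0,0],[0.1,-0.1,6,0,0,0],[0.1,-0.1,6,0,0,0]],
  ],
)

```text
t: 27.05
eef_pos: [0.3866, 0.2117, 0.0902]
tool_rot: [2.137, 2.302, 0.001]
contact_force: [0.2, 0.6, 0.5]
gripper_width: 0.796
grip_force: 0.0
```

Request:
arm_command(
  rows=[
    [[0,0,0,0,0,0],[0,0,0,0,0,0],[0,0,0,0,0,0],[0,0,0,0,0,0],[0,0,0,0,0,0],[0,0,-1,0,0,0],[0,0,-3,0,0,0],[0,0,-6,0,0,0],[0,0,-6,0,0,0],[0,0,-6,0,0,0]],
  ],
  grip=4.0,
)

```text
t: 28.3
eef_pos: [0.3853, 0.2113, 0.1489]
tool_rot: [-2.137, -2.301, 0.002]
contact_force: [-0.2, 0.4, -2.0]
gripper_width: 0.612
grip_force: 63.1
```

```bash
python3 g.py "[(.5,-.08,.15),(.6336,-.0872,.15)]"
```

```text
turn [-0.0016  0.0004 -0.    ] pos [0.3853 0.2113 0.1489] F [-0.2  0.4 -2. ] 0.6118843104547087 28.3
(0.5, -0.08, 0.15) [-29.89   9.29  -0.11]
(0.6336, -0.0872, 0.15) [-31.6   22.56  -0.13]
```

Request:
arm_command(
  rows=[
    [[-2,0.6,0,0,0,0],[-5,1.6,0,0,0,0],[-9,2.8,0,0,0,0],[-13,4,0,0,0,0],[-17,5.3,0,0,0,0],[-21,6.5,0,0,0,0],[-25,7.8,0,0,0,0],[-28,8.7,0,0,0,0],[-29.9,9.3,0,0,0,0],[-29.9,9.3,0,0,0,0]],
  ],
)

```text
t: 29.55
eef_pos: [0.5006, -0.0802, 0.1488]
tool_rot: [-2.138, -2.299, 0.001]
contact_force: [-0.9, -0.1, -1.5]
gripper_width: 0.619
grip_force: 63.1
```

```bash
python3 g.py "[(.6336,-.0872,.15),(.6336,-.0872,.113)]"
```

```text
turn [-0.0018 -0.001  -0.0017] pos [ 0.5006 -0.0802  0.1488] F [-0.9 -0.1 -1.5] 0.6191593918297793 29.55
(0.6336, -0.0872, 0.15) [-1.66 13.21 -0.15]
(0.6336, -0.0872, 0.113) [-1.66 13.22  3.55]
```

Request:
arm_command(
  rows=[
    [[-0.2,1.5,0,0,0,0],[-0.5,4,0,0,0,0],[-0.9,7,0,0,0,0],[-1.3,10,0,0,0,0],[-1.6,12.3,0,0,0,0],[-1.66,13.2,0,0,0,0],[-1.66,13.2,1,0,0,0],[-1.66,13.2,2.5,0,0,0],[-1.66,13.2,3.5,0,0,0],[-1.66,13.2,3.5,0,0,0]],
  ],
)

```text
t: 30.8
eef_pos: [0.632, -0.0862, 0.1127]
tool_rot: [-2.136, -2.299, 0.003]
contact_force: [0.4, -0.1, -1.6]
gripper_width: 0.617
grip_force: 63.2
```

Request:
arm_command(
  rows=[
    [[0,0,0,0,0,0],[0,0,0,0,0,0]],
  ],
)

```text
t: 31.05
eef_pos: [0.6344, -0.0868, 0.1156]
tool_rot: [2.137, 2.301, 0.001]
contact_force: [-0.6, 0.0, -0.3]
gripper_width: 0.614
grip_force: 63.2
```

```bash
python3 g.py "[(.6336,-.0872,.0994)]"
```

```text
turn [ 0.0015  0.0005 -0.0002] pos [ 0.6344 -0.0868  0.1156] F [-0.6  0.  -0.3] 0.6138371342722082 31.05
(0.6336, -0.0872, 0.0994) [-0.03 -0.08  1.62]
```

Request:
arm_command(
  rows=[
    [[0,0,0.5,0,0,0],[0,0,0.9,0,0,0],[0,0,1.2,0,0,0],[0,0,1.35,0,0,0],[0,0,1.45,0,0,0],[0,0,1.5,0,0,0],[0,0,1.5,0,0,0]],
  ],
)

```text
t: 31.92
eef_pos: [0.6339, -0.0866, 0.1]
tool_rot: [2.138, 2.302, 0.0]
contact_force: [-0.0, 0.0, -1.1]
gripper_width: 0.61
grip_force: 63.2
```

Request:
arm_command(
  rows=[
    [[0,0,0.04,0,0,0],[0,0,0.08,0,0,0],[0,0,0.12,0,0,0],[0,0,0.12,0,0,0]],
  ],
)

```text
t: 32.42
eef_pos: [0.634, -0.0867, 0.0999]
tool_rot: [2.137, 2.302, -0.0]
contact_force: [-2.6, -0.2, 6.2]
gripper_width: 0.616
grip_force: 64.1
```

Contact is made, so I release, rise, and back away toward the robot at height to clear the view.

Request:
arm_command(
  rows=[
    [[0,0,-0.1,0,0,0],[0,0,-0.1,0,0,0],[0,0,-0.1,0,0,0],[0,0,-1,0,0,0],[0,0,-3,0,0,0],[0,0,-7,0,0,0],[0,0,-11,0,0,0],[0,0,-15,0,0,0],[0,0,-18,0,0,0],[0,0,-18,0,0,0]],
  ],
  grip=6.8,
)

```text
t: 33.67
eef_pos: [0.6361, -0.0871, 0.2845]
tool_rot: [2.132, 2.296, 0.007]
contact_force: [-0.6, 0.1, -0.2]
gripper_width: 0.8
grip_force: 0.0
```

Request:
arm_command(
  rows=[
    [[-4,-5,0,0,0,0],[-8,-9,0,0,0,0],[-12,-13,0,0,0,0],[-16,-17,0,0,0,0],[-20,-20,0,0,0,0],[-24,-22,0,0,0,0],[-28,-23,0,0,0,0],[-32,-24,0,0,0,0],[-32,-24,0,0,0,0],[-32,-24,0,0,0,0]],
  ],
)

```text
t: 34.92
eef_pos: [0.4178, -0.4226, 0.2776]
tool_rot: [-2.137, -2.3, -0.001]
contact_force: [1.1, -0.0, -0.3]
gripper_width: 0.794
grip_force: 0.0
```

Run:
```python
from h import *
np.set_printoptions(precision=4,suppress=True)
M=[(.6166,.142),(.6251,.0274),(.6336,-.0872),(.642,-.2018)]
for n in("top","side"):
    p,d=r.snapshot(n);cv2.imwrite(f"pics/{n}9.png",p[...,::-1]);W=world(n,d)
    for m,h in zip(M,(.181,.143,.105,.091)):
        k=(p.max(2)<75)&(d>0)&(abs(W[...,2]-h-.009)<.006)&(np.hypot(W[...,0]-m[0],W[...,1]-m[1])<.05)
        q=W[k][:,:2].astype(np.float32)
        if len(q): c,R=cv2.minEnclosingCircle(q);print(n,h,len(q),c,R,"err mm",1e3*(np.array(c)-m))
a=cv2.imread("pics/side9.png")[60:340,180:460];b=cv2.imread("pics/top9.png")[80:260,120:440]
cv2.imwrite("pics/fin.png",np.hstack([cv2.resize(a,(400,400)),cv2.resize(b,(400,400*180//320)).repeat(1,0) if 0 else cv2.copyMakeBorder(cv2.resize(b,(400,225)),0,175,0,0,0)]))
```

```text
top 0.181 343 (0.614354133605957, 0.1427014321088791) 0.02542460337281227 err mm [-2.2459  0.7014]
top 0.143 315 (0.6212273836135864, 0.026634041219949722) 0.02617073804140091 err mm [-3.8726 -0.766 ]
top 0.105 292 (0.6301883459091187, -0.08455663919448853) 0.026534346863627434 err mm [-3.4117  2.6434]
top 0.091 152 (0.6377698183059692, -0.1998521387577057) 0.020117126405239105 err mm [-4.2302  1.9479]
side 0.143 196 (0.6268647909164429, 0.02511516772210598) 0.026696613058447838 err mm [ 1.7648 -2.2848]
side 0.105 289 (0.6352500319480896, -0.08659789711236954) 0.02709672413766384 err mm [1.65   0.6021]
side 0.091 214 (0.6410341858863831, -0.2022106796503067) 0.020569125190377235 err mm [-0.9658 -0.4107]
```

View pics/fin.png

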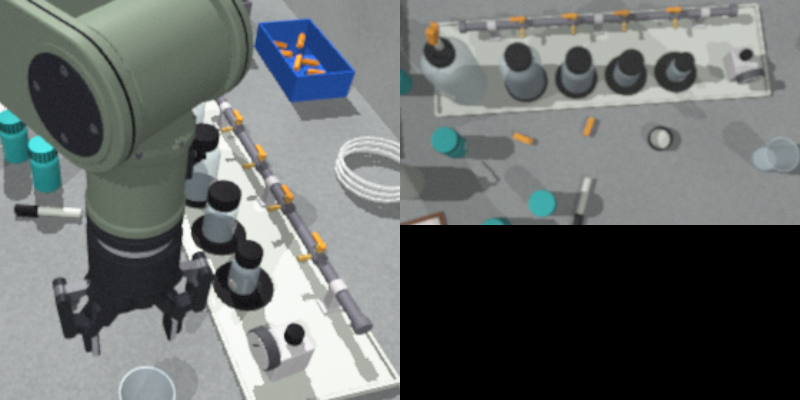

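All four bottles stand upright in order of size, with their caps in the top view at (518,57), (578,57), (630,60) and (683,60). They are within about 2 mm of the mat centres when averaged over both views, except the 500, whose cap the arm hid from the side camera. Nothing is touching the gripper.

```bash
python3 -c "from rig import r; print(r.close_job())"
```

```text
the job is handed in; nothing more can be done
None
```

The job is handed in at about 35 s of the 120 s limit: the 500, 250, 100 and 50 ml bottles stand upright on their mats in falling size from the litre bottle, measured within about 2 mm of centre (the 500 from the top camera only).

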